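# Hook the air cleaner's filter tray out to its service stop

### The arm

A 7-joint arm with a two-finger parallel gripper is mounted at the origin on a cart in front of the work surface, level with it; the furniture and walls round the work are solid. World frame = base frame: x ahead of the robot, y to its left, z up, the work surface at z = 0. Lengths are in m, angles in rad, forces in N, time in s.
With the tool pointing down it reaches from about 0.425 to 0.925 m from the base axis. Payload 6.8 kg.
Tool frame: the origin (TCP) lies midway between the tips of the shut fingers; the grasp point (between the pads) lies 19 mm behind it; z points along the fingers, y is the line along which they close (so a half turn about z gives the same grasp; the last joint's range is limited). The gripper opens to 85 mm and grips with 20 to 120 N. Pads are 22 mm wide; open, the fingers measure 114 mm over their backs; the gripper's body (76 mm by 85 mm) begins 54 mm behind the grasp point. The pads swing forward as they close: fully open they stand 13 mm farther back than shut.
Start: joints at [-1.306, 0.477, 0.022, 1.555, -0.011, 1.109, -0.083], TCP at [0.246, 0.629, 0.231] pointing down, gripper open.
Joint ranges: [-2.96, 2.96], [-0.34, 2.1], [-1.41, 1.46], [0.24, 2.44], [-1.37, 4.51], [0.17, 1.92], [-2.96, 2.96]. Speed limits (rad/s): [2.39, 2.39, 3.14, 3.14, 3.14, 3.14, 3.14].

### API

Orientations are given as a 3x3 rotation matrix whose columns are the frame's x, y, z axes.
In Python, from plant import arm gives the robot as it stands.
- The arm moves only by the tool drive_tool, never from a script. Its argument "steps" is a list that holds one entry, the list of rows, each a list of 5 numbers: the opening in per cent of the stroke, from 0 (shut) to 100 (fully open), then the shift along the tool's x, y, z in mm, then the turn about the tool's z in degrees. A call has 1 to 12 rows; each row is the pose to reach, as a shift and turn from the pose commanded when the call began, along the tool's axes at that moment; what a row does not reach only later rows make up. A row lasts 1/12 s, in which the tool goes at most 41.7 mm and 7.16 degrees, less where a joint would pass 70% of its speed; a pose out of reach is approached as far as the arm can. A call with a gripper value outside its range is refused whole. The fingers move at their own pace and stop on an object; "squeeze" is the grip in N (left out, the last holds). Time passes only in rows, so rows that repeat a pose let the fingers close. It gives the time, the measured TCP pose, the force, the opening and the grip force at its end, in the units of the state.
- arm.get_obs(): the state, without advancing time (a new reading comes with each control period).
- arm.camera(name): name is "scene" or "side" or "wrist"; returns a dict with "pixels" (480x640x3 uint8, red, green, blue), "range_z" (480x640 float32, m along the optical axis (not along the pixel's ray), 0 where there is no reading), "mtx" (3x3 intrinsics, pixels), "D" ([k1, k2, p1, p2, k3] as OpenCV has them; the pictures are not rectified), "world_from_camera" (4x4, takes a point from camera to world coordinates); the wrist camera has in their place "mount" (4x4, takes a point from camera to tool coordinates, whose origin is the TCP and whose axes are the flange's). Camera axes: x right, y down, z forward; pixel columns grow to the right and rows downward; lengths in m; the calibration is good to about 2 mm. A picture is of the moment at which its call begins: read the wrist's pose just before it.
- arm.hand_in(): hands the job in; it is judged then, once.
The state is a dict: "time_s": time; "joint_pos": joint angles; "dq": joint speeds; "joint_torque": joint torques, N m; "tool_pos": TCP position; "tcp_rot": TCP orientation; "contact_force": force on the tool from outside, world axes, zero at the start; "wrist_torque": the same for the moment, N m; "opening": finger opening in m; "finger_force": force on a finger pad.
Only numpy, scipy, OpenCV 4.12 (cv2) and the standard library are available. Lean on these libraries where they do the work, as an engineer would, in place of code of your own. Each camera call takes 0.05 s, during which the arm holds its last target. There are 200 camera calls.

### The job

The filter tray of the desktop air cleaner has to come out to its service position: pick up the filter hook by its orange grip, lower its turned-down end into the orange wire eye on the tray's front, and draw the tray straight out until the red-knobbed spring pin on the roof drops and stops it; then, still hooked, keep up a steady outward tug of about 12 N for half a second to prove the lock. The eye is only clipped in, so never load it with more than 20 N, and do not touch the dusty tray or the pin with the gripper or the pin with the hook. Then unhook and lay the filter hook down on its flat base on the desk, clear of the air cleaner, with the tray still locked out and the glass paperweight, eraser, sharpener and calculator left where they are.

Things in the scene. Friction and masses are not known exactly. Their poses are not given: they have to be found in the camera images.
- air_cleaner: White flat air cleaner, fixed, 210 x 180 x 66 mm (x, y, z), roof at 66 mm. Origin: centre of its underside. Its open front faces its own -x, front edge at x = -105 mm; the tray slides out along -x. The roof's front edge has a central notch 46 mm wide and 35 mm deep (x = -105 to -70), open above; the tray's eye lies in it. The case's black 8 mm floor runs out below to the front edge.
- pin_knob (a point): Top of the red pin knob, 114 mm above the desk. It stands in a 26 x 26 mm steel block clamped somewhere on the roof's centre line (block top 90 mm). The tray slot that it drops into is hidden in the case, so where the tray stops must be felt: somewhere after 35 to 80 mm of run.
- filter_tray: Grey filter tray, 158 x 142 x 44 mm, 0.25 to 0.5 kg, loose in the case with 1.5 mm play each side. Origin: centre of its underside, 8 mm above the desk, axes as the air cleaner's; fully home it is at x = +9 mm there. Two ball catches hold it home (5 to 10 N of pull), then it slides with 3 to 6 N until the pin drops into its slot and stops it both ways, with about 1.5 mm play.
- eye (a point): Middle of the hole of the orange wire eye on the tray's front, 88 mm before (-x) the tray's origin, 28 mm above the desk; axes as the tray's. Flat horizontal loop of 5 mm wire, hole 18 mm wide (y), 18 mm long (x). The bar to pull is on the -x side, wire centre 11.5 mm from this point; on the +x side is the tray's front plate. The case floor is 20 mm below this point.
- filter_hook: Filter hook, 0.12 kg: orange grip 92 mm long (x -50 to +42), 24 wide (y), 30 high, flat base; from its +x end a 6.4 mm rod, axis 22 mm above the base, runs on and turns down at x = 120, the shank leaning slightly back. Origin: underside, near the grip's middle; x along the rod to the hook, z up. It lies on its base, hook down. Grip from above across the 24 mm width about the origin.
- hook_tip (a point): Lowest point of the hook's turned-down end, 116.5 mm ahead (+x) of the hook's origin and 1 mm above its base level; axes as the hook's. The shank is 6.4 mm thick and stands 18 mm below the rod's underside.
- lock_pin (a joint): Height of the red-knobbed spring pin in m: about 0 while it rides on the tray's rail, -0.007 when it has dropped into the tray's slot and locks it. It drops by itself.
- glass_weight: Teal glass paperweight, 72 mm across, 49 mm high; bystander. Origin: centre of its underside.
- eraser: Blue and white eraser, 21 x 48 x 11 mm; bystander. Origin: centre of its underside.
- sharpener: Grey metal pencil sharpener, 16 x 26 x 12 mm; bystander. Origin: centre of its underside.
- calculator: Desk calculator, 124 x 76 x 13 mm; bystander. Origin: centre of its underside.
Things that resemble listed ones, but are neither listed nor needed, are in the scene too. Of the things that look like the filter_hook, the smaller one is meant.

How it is judged:
On the way, in this order (a step that is already met when the one before it is completed fails the run):
1. the hook's turned-down end is through the tray's eye (z of hook_tip in the frame of eye below -0.007 m and x of hook_tip in the frame of eye between -0.012 and 0.012 m and y of hook_tip in the frame of eye between -0.012 and 0.012 m), for 0.1 s.
2. the tray is drawn out and locked by the pin, and the hook, still in the eye, holds a steady pull of more than 8 N against the lock (value of joint lock_pin below -0.005 m and x of filter_tray in the frame of air_cleaner below -0.022 m and contact force between filter_hook and filter_tray above 8 N and linear speed of filter_tray below 0.01 m/s and z of hook_tip in the frame of eye below -0.004 m), for 0.3 s.
At the end, for the whole second after the job is handed in: The lock pin is dropped (joint below -0.005) with the tray out by more than 31 mm and at rest; the filter hook lies on its flat base on the desk (tilt under 0.08 rad, base within 6 mm of the desk top), at rest and released, touching neither tray nor air cleaner, its tip more than 50 mm from the eye (value of joint lock_pin below -0.005 m and x of filter_tray in the frame of air_cleaner below -0.022 m and linear speed of each of filter_tray, filter_hook below 0.01 m/s and angle between filter_hook's own z axis and vertical below 0.08 rad and height (world z) of filter_hook between -0.004 and 0.006 m and horizontal distance between hook_tip and eye above 0.05 m and contact force between filter_hook and filter_tray below 0.1 N and contact force between filter_hook and air_cleaner below 0.1 N and contact force between the fingers and filter_hook below 0.1 N).
It fails at once if the eye is loaded with more than 20 N (force between hook and tray) (contact force between filter_hook and filter_tray above 20 N).
It fails at once if the gripper or arm touches the filter tray (contact force between any of the fingers, the arm and filter_tray above 0.5 N).
It fails at once if the pin is touched by the robot or the hook (contact force between any of the fingers, the arm, filter_hook and lock_pin above 0.5 N).
It fails at once if a bystander is moved by more than 20 mm (distance of any of glass_weight, eraser, sharpener, calculator from where it was at the start of the episode above 0.02 m).
It also fails if it takes over 61 s, if anything falls off the work surface, if the arm or the gripper's body presses on something with over 40 N, if the wrist force passes 120 N, or if a joint passes its speed limit or range.

## Working session

There is one attempt and no reset: what is moved stays moved. The work goes in short steps, Python scripts to look and compute and a tool call to move; the robot and the scene stay as the last step left them, time stands still between calls to the robot, and variables do not carry over. Pictures are saved under pics/ and viewed, at most 12 in all, crops included, and the job is handed in when it is done.

Besides the shell and the picture viewer there is one more tool, called after "Call:" as a command line: name --argument value ..., lists and objects as JSON in quotes. drive_tool: Moves the arm, as the interface text tells. Its arguments: {"type":"object","properties":{"steps":{"type":"array","items":{"type":"array","items":{"type":"array","items":{"type":"number"}}}},"squeeze":{"type":"number"}},"required":["steps"]}

```bash
mkdir -p pics; cat > h.py <<'E'
import numpy as np, cv2
from plant import arm
def snap(name,fn=None):
    o=arm.get_obs(); c=arm.camera(name)
    if name=="wrist":
        T=np.eye(4);T[:3,:3]=np.array(o["tcp_rot"]);T[:3,3]=o["tool_pos"]
        c["W"]=T@np.array(c["mount"])
    else: c["W"]=np.array(c["world_from_camera"])
    if fn: cv2.imwrite(fn,c["pixels"][:,:,::-1])
    return c
def cloud(c):
    z=c["range_z"];h,w=z.shape
    uv=np.stack(np.meshgrid(np.arange(w),np.arange(h)),-1).reshape(-1,1,2).astype(float)
    n=cv2.undistortPoints(uv,np.array(c["mtx"]),np.array(c["D"])).reshape(h,w,2)
    P=np.dstack([n*z[...,None],z])
    return P@c["W"][:3,:3].T+c["W"][:3,3]
E
python3 - <<'E'
from h import *
o=arm.get_obs();print({k:np.round(v,3).tolist() for k,v in o.items()})
a=snap("scene","pics/a.png");b=snap("side","pics/b.png")
np.savez("v.npz",a=cloud(a),b=cloud(b),ap=a["pixels"],bp=b["pixels"])
print(a["W"].round(3),b["W"].round(3))
E
```

```text
{'time_s': 0.0, 'joint_pos': [-1.306, 0.478, 0.022, 1.556, -0.012, 1.109, -0.083], 'dq': [0.0, -0.001, 0.002, -0.0, -0.001, 0.001, 0.0], 'joint_torque': [0.0, -59.645, 1.608, -28.119, 0.012, 0.009, 0.0], 'tool_pos': [0.246, 0.628, 0.23], 'tcp_rot': [[-0.931, 0.364, -0.001], [0.364, 0.931, -0.002], [-0.0, -0.002, -1.0]], 'contact_force': [-0.756, 0.333, 0.363], 'wrist_torque': [-0.018, 0.03, -0.029], 'finger_force': 0.0, 'opening': 0.085}
[[ 0.814 -0.42   0.401  0.237]
 [-0.58  -0.596  0.555 -0.64 ]
 [ 0.006 -0.684 -0.729  0.771]
 [ 0.     0.     0.     1.   ]] [[ 0.986 -0.084  0.147  0.435]
 [-0.169 -0.474  0.864 -1.225]
 [-0.004 -0.877 -0.481  0.7  ]
 [ 0.     0.     0.     1.   ]]
```

View pics/a.png

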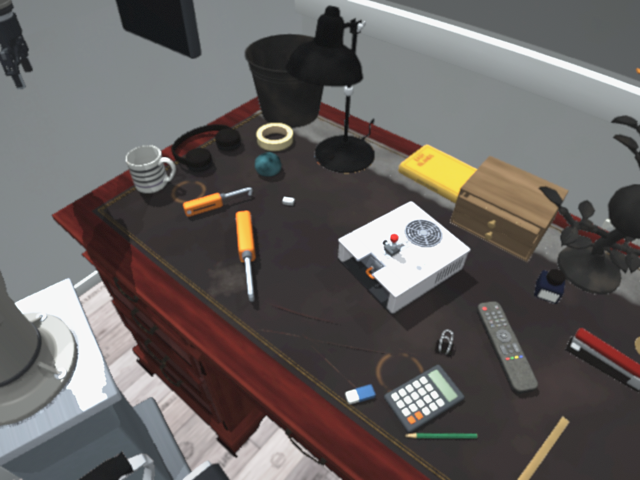

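View pics/b.png

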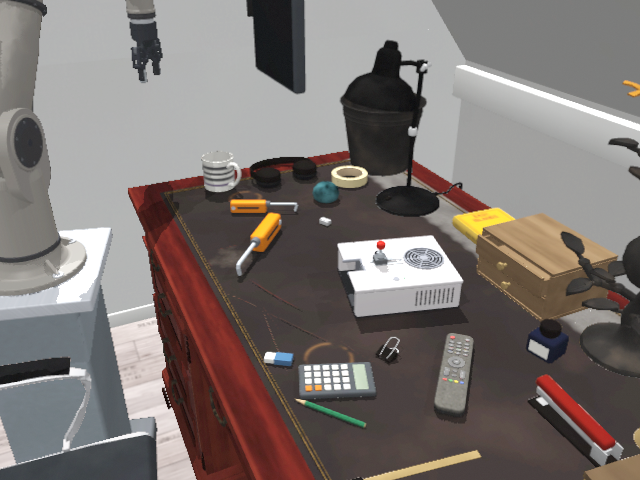

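Scene picture: two orange-gripped tools, one at (205,204) with its hook at (250,190), and a larger one at (245,235) with its end at (252,297). The cleaner is at (405,250), its eye at (369,272) and the red knob at (394,238). I'll take the smaller tool at (205,204), and measure both to confirm.

```bash
python3 - <<'E'
from h import *
d=np.load("v.npz")
for k in "ab":
    P=d[k];im=d[k+"p"];hsv=cv2.cvtColor(im,cv2.COLOR_RGB2HSV)
    print("view",k)
    for nm,lo,hi in(("orange",(8,170,120),(20,255,255)),("red",(0,200,130),(4,255,255)),("teal",(85,80,40),(100,255,200))):
        m=cv2.inRange(hsv,lo,hi);n,l,s,c=cv2.connectedComponentsWithStats(m)
        for i in range(1,n):
            if s[i,4]<12: continue
            Q=P[l==i];Q=Q[np.isfinite(Q).all(1)]
            if not((Q[:,2].mean()>-.02)and Q[:,2].mean()<.15):continue
            r=cv2.minAreaRect((Q[:,:2]*1000).astype(np.float32))
            print(nm,c[i].round(),s[i,4],"med",np.median(Q,0).round(3),"z95",np.percentile(Q[:,2],95).round(3),"rect",np.round(r[0]),np.round(r[1]),round(r[2],1))
    # roof
    m=(abs(P[...,2]-.066)<.004)&(hsv[...,1]<40)&(hsv[...,2]>150)
    n,l,s,c=cv2.connectedComponentsWithStats(m.astype(np.uint8))
    i=1+np.argmax(s[1:,4]);Q=P[l==i];r=cv2.minAreaRect((Q[:,:2]*1000).astype(np.float32))
    print("roof",c[i],s[i,4],r,cv2.boxPoints(r).round(),np.median(Q[:,2]))
a=d["ap"]
cv2.imwrite("pics/c.png",cv2.resize(a[170:310,165:305,::-1],(560,560)))
E
```

```text
view a
orange [419. 157.] 31 med [1.049 0.005 0.028] z95 0.031 rect [1050.    5.] [35. 10.] 12.3
orange [425. 160.] 52 med [ 1.059 -0.013  0.029] z95 0.031 rect [1053.  -13.] [62. 11.] 11.7
orange [204. 204.] 331 med [0.494 0.174 0.026] z95 0.032 rect [ 392. -210.] [909.  91.] 75.8
orange [245. 233.] 318 med [0.524 0.019 0.04 ] z95 0.044 rect [531.  45.] [170.  37.] 64.5
orange [369. 273.] 32 med [ 0.676 -0.223  0.031] z95 0.033 rect [ 678. -225.] [25. 11.] 65.3
orange [418. 415.] 24 med [ 0.557 -0.502  0.014] z95 0.016 rect [ 557. -501.] [9. 8.] 87.3
orange [411. 420.] 21 med [ 0.541 -0.501  0.014] z95 0.017 rect [ 390. -567.] [338.   9.] 23.8
teal [267. 164.] 491 med [0.692 0.204 0.037] z95 0.05 rect [ 502. -182.] [1056.   67.] 63.6
roof [403.46684151 248.89715249] 5338 ((766.8760986328125, -227.00521850585938), (184.86611938476562, 214.2903594970703), 89.51424407958984) [[ 659. -319.]
 [ 873. -320.]
 [ 875. -135.]
 [ 661. -134.]] 0.06705218126958323
view b
orange [248. 206.] 345 med [0.491 0.173 0.02 ] z95 0.03 rect [ 443. -480.] [1487.   92.] 85.9
orange [267. 234.] 382 med [0.52
[... 505 characters left out ...]
234.] [ 8. 15.] 83.7
red [569. 403.] 419 med [ 0.912 -0.631  0.047] z95 0.051 rect [ 704. -924.] [801.  85.] 54.2
red [542. 380.] 19 med [ 0.894 -0.584  0.051] z95 0.117 rect [ 669. -903.] [795.  12.] 54.8
red [605. 434.] 12 med [ 0.933 -0.691  0.041] z95 0.043 rect [ 933. -691.] [9. 5.] 53.6
red [603. 440.] 29 med [ 0.924 -0.7    0.04 ] z95 0.437 rect [ 680. -956.] [727.  18.] 46.3
teal [325. 192.] 443 med [0.697 0.199 0.032] z95 0.047 rect [ 564. -443.] [1584.   67.] 78.2
roof [398.25323937 264.68992953] 4399 ((765.2137451171875, -228.64044189453125), (186.94190979003906, 215.3943634033203), 89.51497650146484) [[ 657. -321.]
 [ 872. -323.]
 [ 874. -136.]
 [ 658. -134.]] 0.06612387099286576
```

View pics/c.png

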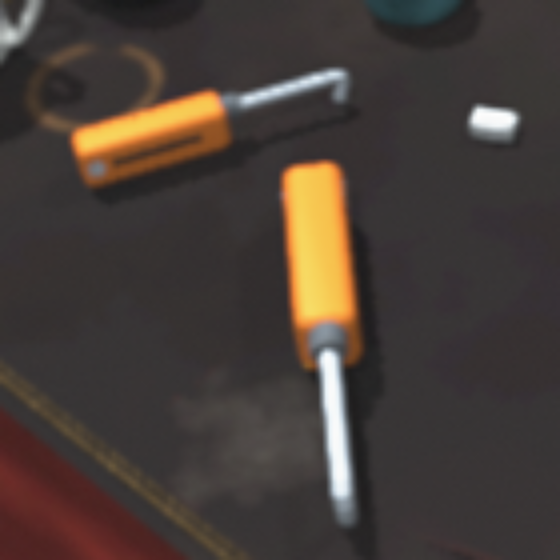

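The crop confirms it: the upper tool is the smaller hook, lying with its end turned down. The lower one is clearly larger.

```bash
cat >> h.py <<'E'
def hookfit(P,hsv,box):
    # grip top points -> rect; rod points -> direction
    x0,x1,y0,y1=box
    near=(P[...,0]>x0)&(P[...,0]<x1)&(P[...,1]>y0)&(P[...,1]<y1)
    org=cv2.inRange(hsv,(8,150,100),(22,255,255))>0
    g=P[near&org&(P[...,2]>.024)&(P[...,2]<.04)]
    r=cv2.minAreaRect((g[:,:2]*1000).astype(np.float32))
    rod=P[near&~org&(P[...,2]>.014)&(P[...,2]<.04)]
    return g,r,rod
def totool(v):
    o=arm.get_obs();return (np.array(o["tcp_rot"]).T@np.asarray(v))*1000
E
python3 - <<'E'
from h import *
d=np.load("v.npz")
for k in "ab":
    P=d[k];hsv=cv2.cvtColor(d[k+"p"],cv2.COLOR_RGB2HSV)
    g,r,rod=hookfit(P,hsv,(.40,.62,.09,.24))
    print(k,len(g),r,g[:,2].mean(),len(rod),np.sort(rod[:,0])[[0,-1]],rod[np.argmax(rod[:,0])], rod.mean(0))
R=np.array(arm.get_obs()["tcp_rot"])
print(totool(np.array([.52,.16,.22])-arm.get_obs()["tool_pos"]))
E
```

```text
a 275 ((491.08648681640625, 180.8846435546875), (27.902687072753906, 89.62277221679688), 80.81108093261719) 0.030014180358909646 192 [0.44703279 0.61596349] [0.61596349 0.15892109 0.02087774] [0.53040822 0.17038163 0.02432883]
b 132 ((489.7376708984375, 178.2698516845703), (29.09076499938965, 89.92324829101562), 80.0025863647461) 0.028144965165611463 189 [0.44677623 0.61270074] [0.61270074 0.15900165 0.0158909 ] [0.52421369 0.17036163 0.02392647]
[-425.97129447 -336.06577921   11.024123  ]
```

Call:
drive_tool --steps '[[[100, -36, -30, 0, 0], [100, -72, -60, 0, 0], [100, -108, -89, 0, -3], [100, -144, -119, 0, -6], [100, -180, -149, 0, -9], [100, -215, -179, 0, -12], [100, -251, -208, 5, -12], [100, -287, -238, 10, -12], [100, -323, -268, 15, -12], [100, -359, -298, 20, -12], [100, -395, -327, 25, -12], [100, -395, -327, 30, -12]]]'

```text
time_s: 1.1
tool_pos: [0.4884, 0.1909, 0.2044]
tcp_rot: [[-0.987, 0.163, 0.001], [0.163, 0.987, 0.001], [-0.001, 0.001, -1.0]]
contact_force: [1.6, 1.2, -0.1]
opening: 0.0853
finger_force: 0.0
```

```bash
python3 - <<'E'
from h import *
o=arm.get_obs();print(o["time_s"],o["tool_pos"],np.round(o["tcp_rot"],3).tolist())
c=snap("wrist","pics/d.png");P=cloud(c)
hsv=cv2.cvtColor(c["pixels"],cv2.COLOR_RGB2HSV)
g,r,rod=hookfit(P,hsv,(.40,.66,.09,.24))
print(np.round(c["mount"],3).tolist(),len(g),len(rod))
if len(g): print(r,g[:,2].mean())
if len(rod): print(rod[np.argmax(rod[:,0])],rod.mean(0))
E
```

```text
1.1 [0.48835061 0.19093598 0.20442434] [[-0.987, 0.163, 0.001], [0.163, 0.987, 0.001], [-0.001, 0.001, -1.0]]
[[-0.001, -0.965, -0.263, 0.067], [1.0, -0.001, 0.0, 0.0], [-0.001, -0.263, 0.965, -0.142], [0.0, 0.0, 0.0, 1.0]] 456 3582
((490.16156005859375, 183.115478515625), (23.561935424804688, 91.00440216064453), 79.73278045654297) 0.026890414064755782
[0.61324508 0.16207647 0.02230187] [0.50510766 0.18110705 0.02799956]
```

View pics/d.png

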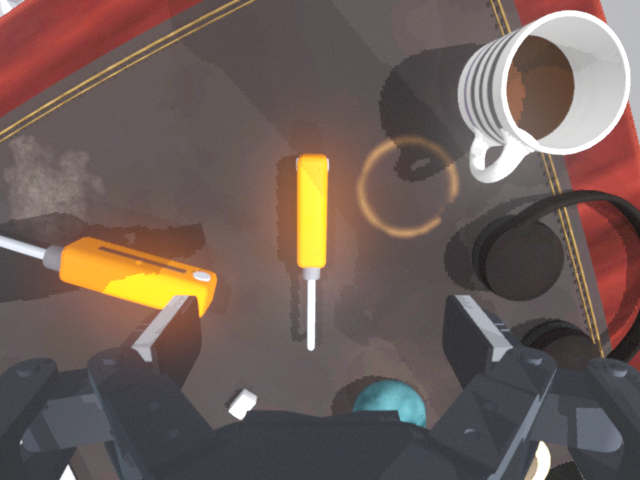

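The wrist view shows the hook straight below. Its grip is at (312,210), its rod end at (310,348), and the larger tool is off to the left. The arm was still settling, so I'll measure again.

Call:
drive_tool --steps '[[[100, 0, 0, 0, 0], [100, 0, 0, 0, 0]]]'

```text
time_s: 1.32
tool_pos: [0.4874, 0.1922, 0.2037]
tcp_rot: [[-0.986, 0.165, -0.001], [0.165, 0.986, -0.0], [0.001, -0.0, -1.0]]
contact_force: [0.2, 1.1, 0.0]
opening: 0.0852
finger_force: 0.0
```

```bash
python3 - <<'E'
from h import *
o=arm.get_obs();print(o["time_s"],o["tool_pos"],np.round(o["tcp_rot"],3).tolist())
c=snap("wrist");P=cloud(c)
hsv=cv2.cvtColor(c["pixels"],cv2.COLOR_RGB2HSV)
org=(cv2.inRange(hsv,(8,150,100),(32,255,255))>0)&(P[...,0]<.56)&(P[...,1]>.14)&(P[...,2]>.024)&(P[...,2]<.04)
r=cv2.minAreaRect((P[org][:,:2]*1000).astype(np.float32));print(r,P[org][:,2].mean())
rod=(P[...,2]>.014)&(P[...,2]<.032)&(P[...,0]>.55)&(P[...,0]<.64)&(abs(P[...,1]-.165)<.03)
rd=P[rod];print(len(rd),rd[np.argmax(rd[:,0])],rd.mean(0))
u=rd.mean(0)[:2]-np.array(r[0])/1000;yaw=np.arctan2(u[1],u[0]);print("yaw",np.degrees(yaw))
org_=np.array(r[0])/1000+.004*u/np.linalg.norm(u);print(org_,"tool shift",totool(np.r_[org_,.002]-o["tool_pos"]))
E
```

```text
1.3167 [0.48742448 0.19221185 0.20374547] [[-0.986, 0.165, -0.001], [0.165, 0.986, -0.0], [0.001, -0.0, -1.0]]
((490.3682556152344, 183.1566162109375), (23.488847732543945, 91.27718353271484), 79.5669174194336) 0.028688918184950205
487 [0.61352688 0.16085586 0.02159906] [0.58136615 0.16638426 0.02375218]
yaw -10.443314439806565
[0.49430199 0.18243157] tool shift [ -8.51729632  -8.58251291 201.73741617]
```

Call:
drive_tool --squeeze 80 --steps '[[[60, -4, -4, 35, 1], [60, -8.5, -8.6, 75, 1], [60, -8.5, -8.6, 110, 1], [60, -8.5, -8.6, 145, 1], [60, -8.5, -8.6, 175, 1], [60, -8.5, -8.6, 192, 1], [60, -8.5, -8.6, 200, 1], [60, -8.5, -8.6, 201, 1], [60, -8.5, -8.6, 201, 1], [0, -8.5, -8.6, 201, 1], [0, -8.5, -8.6, 201, 1], [0, -8.5, -8.6, 201, 1]]]'

```text
time_s: 2.37
tool_pos: [0.4955, 0.1837, 0.0048]
tcp_rot: [[-0.984, 0.18, 0.002], [0.18, 0.984, 0.001], [-0.002, 0.002, -1.0]]
contact_force: [-1.1, 1.0, 5.7]
opening: 0.0226
finger_force: 78.9
```

Call:
drive_tool --steps '[[[0, 0, 0, 0, 0], [0, 0, 0, 0, 0], [0, 0, 0, 0, 0], [0, 0, 0, 0, 0]]]'

```text
time_s: 2.7
tool_pos: [0.4956, 0.1837, 0.0048]
tcp_rot: [[-0.984, 0.18, 0.002], [0.18, 0.984, 0.002], [-0.002, 0.002, -1.0]]
contact_force: [-0.7, -0.1, 6.1]
opening: 0.0229
finger_force: 79.0
```

Call:
drive_tool --steps '[[[0, 0, 0, -15, 0], [0, 0, 0, -40, 0], [0, 0, 0, -70, 0], [0, -10, -20, -100, 0], [0, -25, -50, -120, 0], [0, -40, -82, -140, 0], [0, -55, -115, -160, 0], [0, -70, -148, -180, 0], [0, -85, -181, -200, 0], [0, -100, -214, -220, 0], [0, -114, -247, -235, 0], [0, -127, -280, -245, 0]]]'

```text
time_s: 3.7
tool_pos: [0.5698, -0.1173, 0.2512]
tcp_rot: [[-0.984, 0.18, 0.004], [0.18, 0.984, 0.0], [-0.004, 0.001, -1.0]]
contact_force: [0.8, -0.4, -2.0]
opening: 0.0227
finger_force: 78.6
```

Call:
drive_tool --steps '[[[0, -10, -27, 0, -4], [0, -20, -53, 0, -8], [0, -20, -53, 0, -10], [0, -20, -53, 0, -10], [0, -20, -53, 0, -10], [0, -20, -53, 0, -10]]]'

```text
time_s: 4.2
tool_pos: [0.5792, -0.1695, 0.2484]
tcp_rot: [[-1.0, 0.006, 0.0], [0.006, 1.0, 0.001], [-0.0, 0.001, -1.0]]
contact_force: [0.2, 0.9, -1.3]
opening: 0.0227
finger_force: 78.6
```

```bash
python3 - <<'E'
from h import *
o=arm.get_obs();print(o["time_s"],o["tool_pos"],np.round(o["tcp_rot"],3).tolist(),o["dq"].round(3) if hasattr(o["dq"],"round") else o["dq"])
c=snap("wrist","pics/e.png");P=cloud(c);np.save("Pe.npy",P)
hsv=cv2.cvtColor(c["pixels"],cv2.COLOR_RGB2HSV)
m=(cv2.inRange(hsv,(5,140,90),(32,255,255))>0)&(P[...,2]>.015)&(P[...,2]<.05)&(P[...,0]>.64)&(P[...,0]<.72)&(abs(P[...,1]+.228)<.04)
Q=P[m];v,u=np.nonzero(m)
print(len(Q),Q.min(0),Q.max(0),np.median(Q,0),u.min(),u.max(),v.min(),v.max())
m=(abs(P[...,2]-.066)<.005)&(hsv[...,1]<40)&(hsv[...,2]>150)
n,l,s,cc=cv2.connectedComponentsWithStats(m.astype(np.uint8));i=1+np.argmax(s[1:,4]);r=cv2.minAreaRect((P[l==i][:,:2]*1000).astype(np.float32));print(r,cv2.boxPoints(r).round(1).tolist())
m=(cv2.inRange(hsv,(0,180,90),(4,255,255))>0)&(P[...,2]>.08)&(P[...,2]<.13);print(P[m].mean(0) if m.any() else 0)
E
```

```text
4.2 [ 0.57919734 -0.16953566  0.24835877] [[-1.0, 0.006, 0.0], [0.006, 1.0, 0.001], [-0.0, 0.001, -1.0]] [-0.009  0.002 -0.001 -0.001  0.002 -0.002  0.004]Traceback (most recent call last):
  File "<stdin>", line 7, in <module>
    return umr_minimum(a, axis, None, out, keepdims, initial, where)
ValueError: zero-size array to reduction operation minimum which has no identity
```

View pics/e.png

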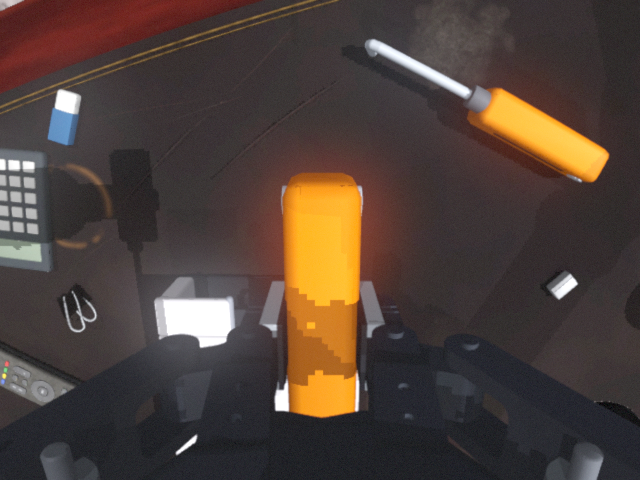

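Here the gripper hides the eye. Only the left roof horn shows, at (195,320). I'll shift sideways and forward for one clear look.

Call:
drive_tool --steps '[[[0, -20, 30, 0, 0], [0, -40, 60, 0, 0], [0, -40, 60, 0, 0], [0, -40, 60, 0, 0], [0, -40, 60, 0, 0]]]'

```text
time_s: 4.67
tool_pos: [0.6194, -0.1104, 0.248]
tcp_rot: [[-1.0, 0.005, -0.001], [0.005, 1.0, -0.0], [0.001, -0.0, -1.0]]
contact_force: [0.0, -0.3, -2.0]
opening: 0.0227
finger_force: 78.7
```

```bash
python3 - <<'E'
from h import *
o=arm.get_obs();print(o["time_s"],o["tool_pos"])
c=snap("wrist","pics/f.png");P=cloud(c)
hsv=cv2.cvtColor(c["pixels"],cv2.COLOR_RGB2HSV)
m=(cv2.inRange(hsv,(5,140,60),(32,255,255))>0)&(P[...,2]>.015)&(P[...,2]<.05)&(P[...,0]>.64)&(P[...,0]<.72)&(abs(P[...,1]+.228)<.04)
Q=P[m];v,u=np.nonzero(m)
if len(Q):print(len(Q),Q.min(0),Q.max(0),np.median(Q,0),u.min(),u.max(),v.min(),v.max())
m=(abs(P[...,2]-.066)<.005)&(hsv[...,1]<40)&(hsv[...,2]>150)&(P[...,0]>.62)&(P[...,1]<-.1)
Q=P[m];print(len(Q),np.percentile(Q,[.5,99.5],axis=0))
E
```

```text
4.6667 [ 0.61938113 -0.11037007  0.24799183]
102 [ 0.67250565 -0.23910992  0.02619204] [ 0.68954406 -0.22707148  0.03101213] [ 0.678115   -0.23555757  0.02931179] 185 196 257 274
13340 [[ 0.6594863  -0.31598891  0.06242648]
 [ 0.82869582 -0.14340008  0.06780282]]
```

View pics/f.png

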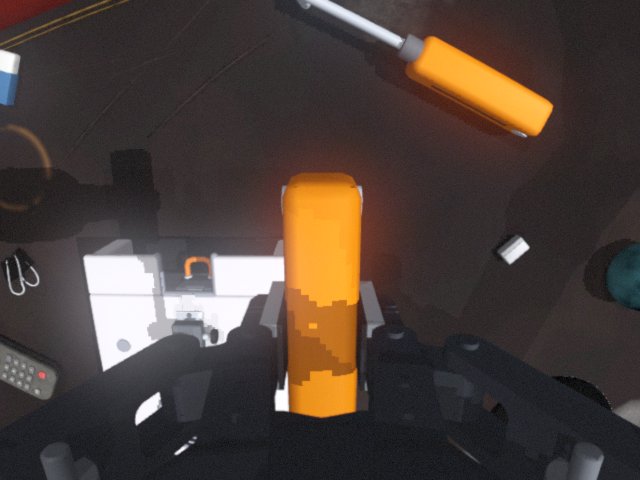

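The eye is at (199,265), with the bar's front edge at row 259. It measures about (0.687, -0.226, 0.029), which agrees with the roof fit. I'll move above it, then down to just above the wire.

Call:
drive_tool --steps '[[[0, 16, -38, 0, 0], [0, 32, -76, 0, 0], [0, 48, -114, 0, 0], [0, 48, -114, 20, 0], [0, 48, -114, 55, 0], [0, 48, -114, 90, 0], [0, 48, -114, 125, 0], [0, 48, -114, 155, 0], [0, 48, -114, 180, 0], [0, 48, -114, 195, 0], [0, 48, -114, 198, 0], [0, 48, -114, 198, 0]]]'

```text
time_s: 5.72
tool_pos: [0.5696, -0.2257, 0.0495]
tcp_rot: [[-1.0, 0.008, -0.002], [0.008, 1.0, 0.0], [0.002, -0.0, -1.0]]
contact_force: [-0.3, 0.2, -0.9]
opening: 0.0227
finger_force: 78.8
```

```bash
python3 - <<'E'
from h import *
o=arm.get_obs();print(o["time_s"],o["tool_pos"],o["tcp_rot"])
c=snap("scene");d=snap("side")
A=cv2.resize(c["pixels"][220:320,310:430,::-1],(480,400),interpolation=cv2.INTER_CUBIC)
B=cv2.resize(d["pixels"][210:310,290:370,::-1],(320,400),interpolation=cv2.INTER_CUBIC)
cv2.imwrite("pics/g.png",np.hstack([A,B]))
E
```

```text
5.7167 [ 0.56963906 -0.22570388  0.04946999] [[-9.99967307e-01  7.80283658e-03 -2.12165949e-03]
 [ 7.80283217e-03  9.99969557e-01  1.03561378e-05]
 [ 2.12167571e-03 -6.19915375e-06 -9.99997749e-01]]
```

View pics/g.png

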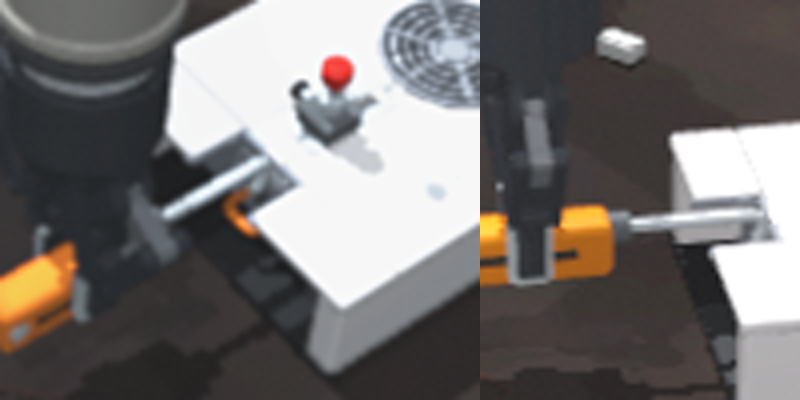

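The hook rod stands in the notch, its bend at about pixel (377,260) of the scene picture, with the eye below it at (369,272). I'll check the rod end numerically.

```bash
python3 - <<'E'
from h import *
for n in("scene","side"):
    P=cloud(snap(n))
    m=(P[...,0]>.625)&(P[...,0]<.71)&(abs(P[...,1]+.226)<.02)&(P[...,2]>.054)&(P[...,2]<.078)
    Q=P[m];s=Q[Q[:,0]<.68];f=np.polyfit(s[:,0],s[:,1],1)
    print(n,len(Q),"xmax",np.sort(Q[:,0])[-6:].round(4),"y@.687",np.polyval(f,.687).round(4),"slope",f[0].round(3),"zmed",np.median(Q[:,2]).round(4))
E
```

```text
scene 250 xmax [0.7092 0.7092 0.7096 0.7098 0.7098 0.71  ] y@.687 -0.2268 slope 0.016 zmed 0.0676
side 239 xmax [0.7096 0.7096 0.7097 0.7098 0.7098 0.7098] y@.687 -0.2231 slope 0.102 zmed 0.067
```

Call:
drive_tool --steps '[[[0, -1, 0, 4, 0], [0, -1, 0, 9, 0], [0, -1, 0, 14, 0], [0, -1, 0, 19, 0], [0, -1, 0, 24, 0], [0, -1, 0, 28, 0], [0, -1, 0, 30, 0], [0, -1, 0, 30, 0], [0, -1, 0, 30, 0], [0, -1, 0, 30, 0]]]'

```text
time_s: 6.75
tool_pos: [0.5721, -0.2251, 0.0203]
tcp_rot: [[-1.0, 0.006, 0.0], [0.006, 1.0, -0.0], [-0.0, -0.0, -1.0]]
contact_force: [0.1, -0.4, -0.4]
opening: 0.0228
finger_force: 78.8
```

```bash
python3 - <<'E'
from h import *
o=arm.get_obs();print(o["time_s"],o["tool_pos"],o["contact_force"])
c=snap("scene");d=snap("side")
A=cv2.resize(c["pixels"][230:310,330:410,::-1],(400,400),interpolation=cv2.INTER_CUBIC)
B=cv2.resize(d["pixels"][220:300,300:380,::-1],(400,400),interpolation=cv2.INTER_CUBIC)
cv2.imwrite("pics/i.png",np.hstack([A,B]))
E
```

```text
6.75 [ 0.57208701 -0.22505209  0.0202905 ] [ 0.1385877  -0.44131497 -0.40794623]
```

View pics/i.png

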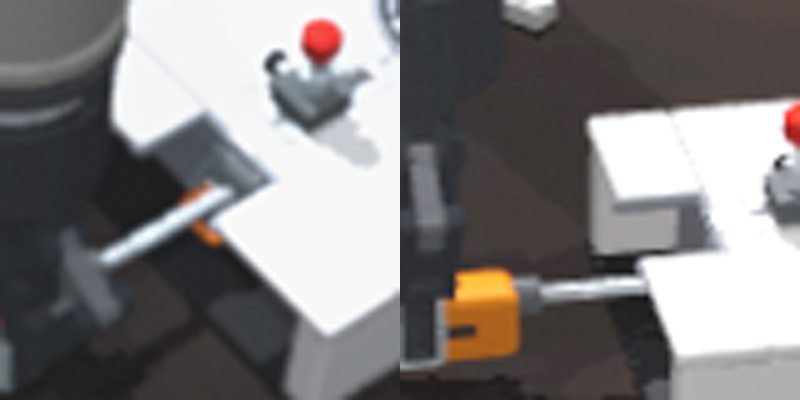

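The rod now crosses over the orange bar, with wire visible on both sides of it, and there is no vertical force. It is in the eye, so I'll start a gentle pull.

Call:
drive_tool --steps '[[[0, 1.5, 0, 0, 0], [0, 3, 0, 0, 0], [0, 4, 0, 0, 0], [0, 5, 0, 0, 0], [0, 6, 0, 0, 0], [0, 6.5, 0, 0, 0], [0, 7, 0, 0, 0], [0, 7.5, 0, 0, 0], [0, 8, 0, 0, 0], [0, 8, 0, 0, 0]]]'

```text
time_s: 7.68
tool_pos: [0.5638, -0.2249, 0.0201]
tcp_rot: [[-1.0, 0.006, -0.0], [0.006, 1.0, 0.0], [0.0, 0.0, -1.0]]
contact_force: [-0.1, -0.6, -1.1]
opening: 0.0226
finger_force: 78.8
```

Call:
drive_tool --steps '[[[0, 0.5, 0, 0, 0], [0, 1, 0, 0, 0], [0, 1.5, 0, 0, 0], [0, 2, 0, 0, 0], [0, 2.5, 0, 0, 0], [0, 3, 0, 0, 0], [0, 3, 0, 0, 0]]]'

```text
time_s: 8.27
tool_pos: [0.5616, -0.2249, 0.0203]
tcp_rot: [[-1.0, 0.006, 0.001], [0.006, 1.0, -0.0], [-0.001, -0.0, -1.0]]
contact_force: [1.9, -0.5, -2.8]
opening: 0.0224
finger_force: 78.6
```

Call:
drive_tool --steps '[[[0, 0.5, 0, 0, 0], [0, 1, 0, 0, 0], [0, 1.5, 0, 0, 0], [0, 2, 0, 0, 0], [0, 2, 0, 0, 0]]]'

```text
time_s: 8.68
tool_pos: [0.5605, -0.2248, 0.0205]
tcp_rot: [[-1.0, 0.006, 0.003], [0.006, 1.0, -0.001], [-0.003, -0.001, -1.0]]
contact_force: [6.1, 0.4, -2.6]
opening: 0.0227
finger_force: 78.4
```

Call:
drive_tool --steps '[[[0, 0.5, 0, 0, 0], [0, 1, 0, 0, 0], [0, 1.5, 0, 0, 0], [0, 2, 0, 0, 0], [0, 2, 0, 0, 0]]]'

```text
time_s: 9.1
tool_pos: [0.5578, -0.2247, 0.0203]
tcp_rot: [[-1.0, 0.006, 0.002], [0.006, 1.0, -0.0], [-0.002, -0.0, -1.0]]
contact_force: [5.0, -0.1, -3.2]
opening: 0.0225
finger_force: 78.5
```

Call:
drive_tool --steps '[[[0, 0.6, 0, 0, 0], [0, 1.8, 0, 0, 0], [0, 3, 0, 0, 0], [0, 4.2, 0, 0, 0], [0, 5.4, 0, 0, 0], [0, 6.6, 0, 0, 0], [0, 7.8, 0, 0, 0], [0, 9, 0, 0, 0], [0, 10.2, 0, 0, 0], [0, 11.4, 0, 0, 0], [0, 12.6, 0, 0, 0], [0, 13.8, 0, 0, 0]]]'

```text
time_s: 10.1
tool_pos: [0.5431, -0.2248, 0.0202]
tcp_rot: [[-1.0, 0.006, 0.0], [0.006, 1.0, -0.0], [-0.0, -0.0, -1.0]]
contact_force: [5.5, 0.2, -1.4]
opening: 0.0223
finger_force: 78.6
```

```bash
python3 - <<'E'
from h import *
c=snap("scene")
cv2.imwrite("pics/j.png",cv2.resize(c["pixels"][220:320,310:430,::-1],(480,400),interpolation=cv2.INTER_CUBIC))
E
```

```text
(no output)
```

View pics/j.png

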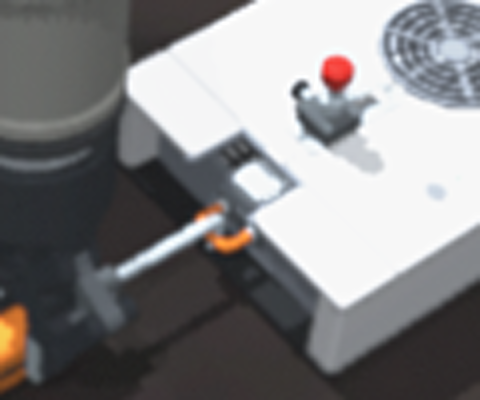

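The tray is coming out: the eye, now near crop (228,238), has moved clear of the notch and is still hooked. Sliding force is about 5 N, so I'll keep going.

Call:
drive_tool --steps '[[[0, 1.2, 0, 0, 0], [0, 2.4, 0, 0, 0], [0, 3.6, 0, 0, 0], [0, 4.8, 0, 0, 0], [0, 6, 0, 0, 0], [0, 7.2, 0, 0, 0], [0, 8.4, 0, 0, 0], [0, 9.6, 0, 0, 0], [0, 10.8, 0, 0, 0], [0, 12, 0, 0, 0], [0, 12.6, 0, 0, 0], [0, 12.6, 0, 0, 0]]]'

```text
time_s: 11.15
tool_pos: [0.5303, -0.2247, 0.0202]
tcp_rot: [[-1.0, 0.006, -0.0], [0.006, 1.0, 0.0], [0.0, 0.0, -1.0]]
contact_force: [4.5, -0.4, -1.5]
opening: 0.0229
finger_force: 78.6
```

Call:
drive_tool --steps '[[[0, 0.6, 0, 0, 0], [0, 1.2, 0, 0, 0], [0, 1.8, 0, 0, 0], [0, 2.4, 0, 0, 0], [0, 3, 0, 0, 0], [0, 3.6, 0, 0, 0]]]'

```text
time_s: 11.65
tool_pos: [0.527, -0.2247, 0.0202]
tcp_rot: [[-1.0, 0.006, 0.0], [0.006, 1.0, -0.0], [-0.0, -0.0, -1.0]]
contact_force: [4.7, 0.3, -2.2]
opening: 0.0228
finger_force: 78.6
```

Call:
drive_tool --steps '[[[0, 0.6, 0, 0, 0], [0, 1.2, 0, 0, 0], [0, 1.8, 0, 0, 0], [0, 2.4, 0, 0, 0], [0, 3, 0, 0, 0], [0, 3.6, 0, 0, 0]]]'

```text
time_s: 12.15
tool_pos: [0.5235, -0.2247, 0.0202]
tcp_rot: [[-1.0, 0.006, 0.0], [0.006, 1.0, -0.0], [-0.0, -0.0, -1.0]]
contact_force: [5.6, -0.5, -1.7]
opening: 0.0224
finger_force: 78.6
```

Call:
drive_tool --steps '[[[0, 0.6, 0, 0, 0], [0, 1.2, 0, 0, 0], [0, 1.8, 0, 0, 0], [0, 2.4, 0, 0, 0], [0, 3, 0, 0, 0], [0, 3.6, 0, 0, 0]]]'

```text
time_s: 12.65
tool_pos: [0.5199, -0.2247, 0.0202]
tcp_rot: [[-1.0, 0.006, 0.0], [0.006, 1.0, -0.0], [-0.0, -0.0, -1.0]]
contact_force: [4.4, -0.2, -1.9]
opening: 0.0223
finger_force: 78.6
```

Call:
drive_tool --steps '[[[0, 0.6, 0, 0, 0], [0, 1.2, 0, 0, 0], [0, 1.8, 0, 0, 0], [0, 2.4, 0, 0, 0], [0, 3, 0, 0, 0], [0, 3.6, 0, 0, 0]]]'

```text
time_s: 13.15
tool_pos: [0.5162, -0.2246, 0.0202]
tcp_rot: [[-1.0, 0.006, 0.0], [0.006, 1.0, -0.0], [-0.0, -0.0, -1.0]]
contact_force: [4.7, 0.5, -1.5]
opening: 0.0231
finger_force: 78.6
```

Call:
drive_tool --steps '[[[0, 0.6, 0, 0, 0], [0, 1.2, 0, 0, 0], [0, 1.8, 0, 0, 0], [0, 2.4, 0, 0, 0], [0, 3, 0, 0, 0], [0, 3.6, 0, 0, 0]]]'

```text
time_s: 13.65
tool_pos: [0.5127, -0.2246, 0.0202]
tcp_rot: [[-1.0, 0.006, 0.0], [0.006, 1.0, -0.0], [-0.0, -0.0, -1.0]]
contact_force: [4.8, 0.4, -1.9]
opening: 0.0223
finger_force: 78.6
```

Call:
drive_tool --steps '[[[0, 0.6, 0, 0, 0], [0, 1.2, 0, 0, 0], [0, 1.8, 0, 0, 0], [0, 2.4, 0, 0, 0], [0, 3, 0, 0, 0], [0, 3.6, 0, 0, 0]]]'

```text
time_s: 14.15
tool_pos: [0.509, -0.2246, 0.0202]
tcp_rot: [[-1.0, 0.006, 0.0], [0.006, 1.0, -0.0], [-0.0, -0.0, -1.0]]
contact_force: [5.9, 0.2, -1.1]
opening: 0.0227
finger_force: 78.6
```

Call:
drive_tool --steps '[[[0, 0.6, 0, 0, 0], [0, 1.2, 0, 0, 0], [0, 1.8, 0, 0, 0], [0, 2.4, 0, 0, 0], [0, 3, 0, 0, 0], [0, 3.6, 0, 0, 0]]]'

```text
time_s: 14.65
tool_pos: [0.5054, -0.2245, 0.0202]
tcp_rot: [[-1.0, 0.006, 0.0], [0.006, 1.0, -0.0], [-0.0, -0.0, -1.0]]
contact_force: [5.3, -0.0, -2.2]
opening: 0.0226
finger_force: 78.6
```

Call:
drive_tool --steps '[[[0, 0.6, 0, 0, 0], [0, 1.2, 0, 0, 0], [0, 1.8, 0, 0, 0], [0, 2.4, 0, 0, 0], [0, 3, 0, 0, 0], [0, 3.6, 0, 0, 0]]]'

```text
time_s: 15.15
tool_pos: [0.5014, -0.2245, 0.0201]
tcp_rot: [[-1.0, 0.006, -0.0], [0.006, 1.0, 0.0], [0.0, 0.0, -1.0]]
contact_force: [3.8, -0.4, -0.8]
opening: 0.0227
finger_force: 78.6
```

Call:
drive_tool --steps '[[[0, 0.5, 0, 0, 0], [0, 1, 0, 0, 0], [0, 1.5, 0, 0, 0], [0, 2, 0, 0, 0], [0, 2, 0, 0, 0]]]'

```text
time_s: 15.57
tool_pos: [0.4994, -0.2245, 0.0201]
tcp_rot: [[-1.0, 0.006, -0.0], [0.006, 1.0, 0.0], [0.0, 0.0, -1.0]]
contact_force: [3.0, 0.4, -0.1]
opening: 0.0224
finger_force: 78.7
```

Call:
drive_tool --steps '[[[0, 0.5, 0, 0, 0], [0, 1, 0, 0, 0], [0, 1.5, 0, 0, 0], [0, 2, 0, 0, 0], [0, 2, 0, 0, 0]]]'

```text
time_s: 15.98
tool_pos: [0.4975, -0.2245, 0.0201]
tcp_rot: [[-1.0, 0.006, -0.0], [0.006, 1.0, 0.0], [0.0, 0.0, -1.0]]
contact_force: [3.8, 0.9, -0.3]
opening: 0.0227
finger_force: 78.7
```

```bash
cat > k.py <<'E'
from h import *
for n in("scene","side"):
    c=snap(n);P=cloud(c);hsv=cv2.cvtColor(c["pixels"],cv2.COLOR_RGB2HSV)
    near=(abs(P[...,0]-.728)<.03)&(abs(P[...,1]+.231)<.03)&(P[...,2]>.085)
    red=((hsv[...,0]<5)|(hsv[...,0]>175))&(hsv[...,1]>150)&near
    v,u=np.nonzero(red);Q=P[red]
    o=(cv2.inRange(hsv,(5,140,60),(22,255,255))>0)&(abs(P[...,1]+.227)<.02)&(P[...,2]>.022)&(P[...,2]<.035)&(P[...,0]>.59)
    print(n,u.mean().round(2),v.mean().round(2),v.min(),len(u),Q.max(0).round(4),Q.mean(0).round(4),"eye x",P[o][:,0].min().round(4) if o.any() else None,o.sum())
E
python3 k.py; python3 - <<'E'
import numpy as np,cv2
d=np.load("v.npz")
for k in "ab":
    P=d[k];hsv=cv2.cvtColor(d[k+"p"],cv2.COLOR_RGB2HSV)
    near=(abs(P[...,0]-.728)<.03)&(abs(P[...,1]+.231)<.03)&(P[...,2]>.085)
    red=((hsv[...,0]<5)|(hsv[...,0]>175))&(hsv[...,1]>150)&near
    v,u=np.nonzero(red);Q=P[red];print(k,u.mean().round(2),v.mean().round(2),v.min(),len(u),Q.max(0).round(4),Q.mean(0).round(4))
E
```

```text
scene 393.78 237.42 234 40 [ 0.7362 -0.2233  0.1173] [ 0.7276 -0.2298  0.1133] eye x 0.6103 35
side 380.47 244.57 241 51 [ 0.7369 -0.224   0.1158] [ 0.7285 -0.2326  0.1104] eye x 0.608 35
a 393.85 237.49 234 39 [ 0.735  -0.2236  0.1157] [ 0.7279 -0.2298  0.1129]
b 380.47 244.57 241 51 [ 0.7365 -0.2229  0.1148] [ 0.7286 -0.2322  0.1102]
```

The pin is still up and the tray is out about 63 mm. I'll keep pulling.

Call:
drive_tool --steps '[[[0, 0.6, 0, 0, 0], [0, 1.2, 0, 0, 0], [0, 1.8, 0, 0, 0], [0, 2.4, 0, 0, 0], [0, 3, 0, 0, 0], [0, 3.6, 0, 0, 0]]]'

```text
time_s: 16.58
tool_pos: [0.494, -0.2245, 0.0201]
tcp_rot: [[-1.0, 0.006, -0.0], [0.006, 1.0, 0.0], [0.0, 0.0, -1.0]]
contact_force: [2.9, -0.3, -0.6]
opening: 0.0227
finger_force: 78.7
```

Call:
drive_tool --steps '[[[0, 0.6, 0, 0, 0], [0, 1.2, 0, 0, 0], [0, 1.8, 0, 0, 0], [0, 2.4, 0, 0, 0], [0, 3, 0, 0, 0], [0, 3.6, 0, 0, 0]]]'

```text
time_s: 17.08
tool_pos: [0.4901, -0.2244, 0.02]
tcp_rot: [[-1.0, 0.006, -0.001], [0.006, 1.0, 0.0], [0.001, 0.0, -1.0]]
contact_force: [1.8, 0.2, -0.5]
opening: 0.0226
finger_force: 78.7
```

The force has dropped, so I'll check that the hook is still in the eye.

```bash
python3 k.py; python3 - <<'E'
from h import *
c=snap("scene");d=snap("side")
A=cv2.resize(c["pixels"][230:310,310:410,::-1],(500,400),interpolation=cv2.INTER_CUBIC)
B=cv2.resize(d["pixels"][230:310,290:350,::-1],(300,400),interpolation=cv2.INTER_CUBIC)
cv2.imwrite("pics/l.png",np.hstack([A,B]))
E
```

```text
scene 393.15 239.93 237 41 [ 0.7356 -0.2228  0.1097] [ 0.7276 -0.2295  0.1057] eye x 0.6016 37
side 380.36 247.68 244 53 [ 0.7371 -0.2227  0.1092] [ 0.7285 -0.2328  0.1034] eye x 0.5999 36
```

View pics/l.png

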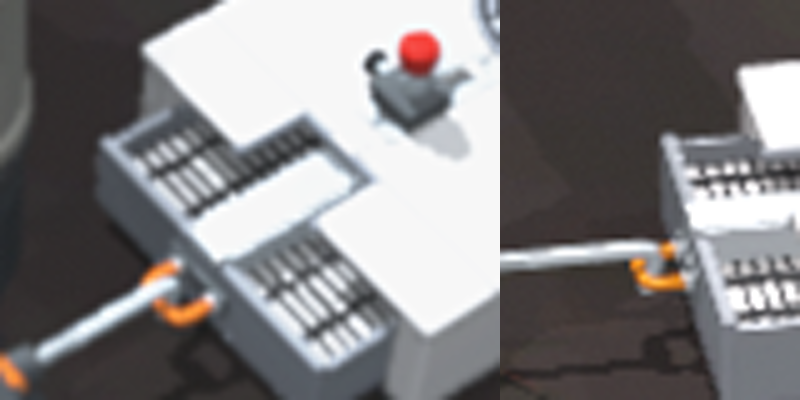

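The pin is down about 7 mm (the red knob fell from 0.113 to 0.106) and the hook is still in the eye. Next, build up the tug.

Call:
drive_tool --steps '[[[0, 0.5, 0, 0, 0], [0, 1, 0, 0, 0], [0, 1.5, 0, 0, 0], [0, 2, 0, 0, 0], [0, 2, 0, 0, 0]]]'

```text
time_s: 17.7
tool_pos: [0.4893, -0.2245, 0.0203]
tcp_rot: [[-1.0, 0.006, 0.001], [0.006, 1.0, -0.0], [-0.001, -0.0, -1.0]]
contact_force: [3.6, -0.3, -2.5]
opening: 0.0226
finger_force: 78.6
```

Call:
drive_tool --steps '[[[0, 0.5, 0, 0, 0], [0, 1, 0, 0, 0], [0, 1.5, 0, 0, 0], [0, 2, 0, 0, 0], [0, 2, 0, 0, 0]]]'

```text
time_s: 18.12
tool_pos: [0.4888, -0.2246, 0.0208]
tcp_rot: [[-1.0, 0.006, 0.004], [0.006, 1.0, -0.001], [-0.004, -0.001, -1.0]]
contact_force: [7.4, -0.2, -2.2]
opening: 0.0227
finger_force: 78.6
```

Call:
drive_tool --steps '[[[0, 0.5, 0, 0, 0], [0, 1, 0, 0, 0], [0, 1.5, 0, 0, 0], [0, 2, 0, 0, 0], [0, 2, 0, 0, 0], [0, 2, 0, 0, 0], [0, 2, 0, 0, 0]]]'

```text
time_s: 18.7
tool_pos: [0.4885, -0.2247, 0.0213]
tcp_rot: [[-1.0, 0.005, 0.007], [0.005, 1.0, -0.002], [-0.007, -0.002, -1.0]]
contact_force: [10.4, -0.3, -2.3]
opening: 0.0227
finger_force: 78.6
```

Call:
drive_tool --steps '[[[0, 0.4, 0, 0, 0], [0, 0.8, 0, 0, 0], [0, 0.8, 0, 0, 0], [0, 0.8, 0, 0, 0], [0, 0.8, 0, 0, 0], [0, 0.8, 0, 0, 0], [0, 0.8, 0, 0, 0], [0, 0.8, 0, 0, 0], [0, 0.8, 0, 0, 0], [0, 0.8, 0, 0, 0], [0, 0.8, 0, 0, 0]]]'

```text
time_s: 19.62
tool_pos: [0.4884, -0.2248, 0.0215]
tcp_rot: [[-1.0, 0.005, 0.008], [0.005, 1.0, -0.002], [-0.008, -0.002, -1.0]]
contact_force: [11.0, -0.2, -2.5]
opening: 0.0229
finger_force: 78.6
```

The tug held at 11 N. Next: relax, centre the shank in the eye, and lift out.

Call:
drive_tool --steps '[[[0, -1, 0, 0, 0], [0, -2.5, 0, 0, 0], [0, -4, 0, 0, 0], [0, -6, 0, 0, 0], [0, -8, 0, 0, 0], [0, -10, 0, 0, 0], [0, -11, 0, 0, 0], [0, -11, 0, 0, 0], [0, -11, 0, 0, 0]]]'

```text
time_s: 20.37
tool_pos: [0.4942, -0.2244, 0.0199]
tcp_rot: [[-1.0, 0.006, -0.001], [0.006, 1.0, 0.0], [0.001, 0.0, -1.0]]
contact_force: [-0.4, -0.3, -0.6]
opening: 0.0229
finger_force: 78.7
```

Call:
drive_tool --steps '[[[0, 0, 0, -2, 0], [0, 0, 0, -5, 0], [0, 0, 0, -8, 0], [0, 0, 0, -10, 0], [0, 0, 0, -10, 0]]]'

```text
time_s: 20.78
tool_pos: [0.4951, -0.2246, 0.0308]
tcp_rot: [[-1.0, 0.006, 0.001], [0.006, 1.0, -0.0], [-0.001, -0.0, -1.0]]
contact_force: [-0.2, -0.2, -1.1]
opening: 0.0226
finger_force: 78.7
```

It lifts free. I'll raise it and take it back to its original clear spot.

Call:
drive_tool --steps '[[[0, 0, 0, -10, 0], [0, 0, 0, -30, 0], [0, 0, 0, -60, 0], [0, 0, 10, -90, 0], [0, 0, 40, -110, 0], [0, 0, 75, -115, 0], [0, 0, 112, -115, 0], [0, 0, 149, -115, 0], [0, 0, 186, -115, 3], [0, 0, 223, -115, 6], [0, 0, 260, -115, 9], [0, 0, 290, -115, 10]]]'

```text
time_s: 21.78
tool_pos: [0.4962, 0.0685, 0.1459]
tcp_rot: [[-0.984, 0.181, 0.001], [0.181, 0.984, 0.001], [-0.0, 0.001, -1.0]]
contact_force: [0.5, -0.1, -0.5]
opening: 0.0223
finger_force: 78.7
```

Call:
drive_tool --steps '[[[0, -19, 35, 0, 0], [0, -19, 70, 0, 0], [0, -19, 100, 0, 0], [0, -19, 117, 0, 0], [0, -19, 117, 0, 0], [0, -19, 117, 0, 0]]]'

```text
time_s: 22.28
tool_pos: [0.536, 0.1781, 0.1454]
tcp_rot: [[-0.984, 0.178, -0.0], [0.178, 0.984, -0.0], [0.0, -0.0, -1.0]]
contact_force: [-0.4, -0.8, -1.9]
opening: 0.0228
finger_force: 78.7
```

Call:
drive_tool --steps '[[[0, 20, -1, 0, 0], [0, 40, -2, 0, 0], [0, 40, -2, 30, 0], [0, 40, -2, 60, 0], [0, 40, -2, 90, 0], [0, 40, -2, 115, 0], [0, 40, -2, 128, 0], [0, 40, -2, 134, 0], [0, 40, -2, 138, 0], [0, 40, -2, 140, 0], [0, 40, -2, 141, 0], [0, 40, -2, 141, 0]]]'

```text
time_s: 23.28
tool_pos: [0.4972, 0.1824, 0.005]
tcp_rot: [[-0.984, 0.18, 0.001], [0.18, 0.984, 0.001], [-0.001, 0.001, -1.0]]
contact_force: [-0.5, 0.6, -0.4]
opening: 0.0226
finger_force: 78.8
```

Call:
drive_tool --steps '[[[0, 0, 0, 1, 0], [0, 0, 0, 1, 0], [15, 0, 0, 1, 0], [30, 0, 0, 0, 0], [60, 0, 0, 0, 0], [60, 0, 0, 0, 0], [60, 0, 0, 0, 0], [60, 0, 0, 0, 0], [60, 0, 0, -30, 0], [60, 0, 0, -70, 0], [60, 0, 0, -110, 0], [60, 0, 0, -150, 0]]]'

```text
time_s: 24.28
tool_pos: [0.496, 0.182, 0.1555]
tcp_rot: [[-0.984, 0.18, -0.001], [0.18, 0.984, -0.001], [0.001, -0.001, -1.0]]
contact_force: [1.2, 0.5, -0.4]
opening: 0.0512
finger_force: 0.0
```

Call:
drive_tool --steps '[[[60, 0, 0, -30, 0], [60, 0, 0, -30, 0], [60, 0, 0, -30, 0]]]'

```text
time_s: 24.53
tool_pos: [0.4976, 0.183, 0.1859]
tcp_rot: [[-0.984, 0.18, 0.004], [0.18, 0.984, 0.002], [-0.003, 0.003, -1.0]]
contact_force: [-0.6, -0.2, -0.6]
opening: 0.0512
finger_force: 0.0
```

```bash
python3 k.py; python3 - <<'E'
from h import *
c=snap("scene","pics/m.png");P=cloud(c);hsv=cv2.cvtColor(c["pixels"],cv2.COLOR_RGB2HSV)
g,r,rod=hookfit(P,hsv,(.40,.62,.09,.24));print(r,np.percentile(g[:,2],[10,50,90]))
E
```

```text
scene 393.15 239.93 237 41 [ 0.7346 -0.223   0.1105] [ 0.7274 -0.2296  0.106 ] eye x 0.6019 51
side 380.36 247.68 244 53 [ 0.7368 -0.2231  0.1099] [ 0.7285 -0.233   0.1035] eye x 0.6 46
((493.6689758300781, 182.74789428710938), (28.69384002685547, 90.36920166015625), 78.69879150390625) [0.02653264 0.03069363 0.03274734]
```

View pics/m.png

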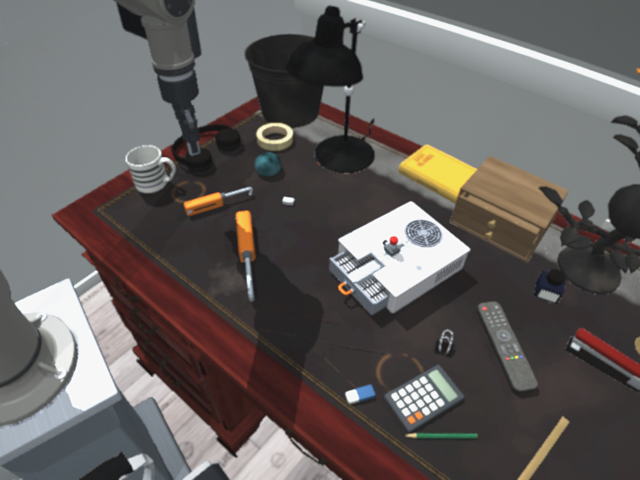

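The final picture shows the hook flat on the desk at (205,204), the tray out with the pin down, and the bystanders where they were. I'll hand in.

```bash
python3 -c "
from plant import arm
print(arm.hand_in())"
```

```text
the job is handed in; nothing more can be done
None
```

I drew the tray out about 72 mm until the pin dropped, held the tug at about 11 N for over half a second, then unhooked and laid the hook flat and clear on the desk; bystanders look unmoved, and the job is handed in (no verdict was returned).

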